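# Pour cells into a charger tray and load the charger

### The arm

A 6-joint arm with a two-finger parallel gripper is mounted at the origin on the work surface. World frame = base frame: x ahead of the robot, y to its left, z up, the work surface at z = 0. Lengths are in m, angles in rad, forces in N, time in s.
With the tool pointing down it reaches from about 0.3 to 0.875 m from the base axis. Payload 6.4 kg.
Tool frame: the origin (TCP) lies midway between the tips of the shut fingers; the grasp point (between the pads) lies 19 mm behind it; z points along the fingers, y is the line along which they close (so a half turn about z gives the same grasp; the last joint's range is limited). The gripper opens to 85 mm and grips with 20 to 120 N. Pads are 22 mm wide; open, the fingers measure 114 mm over their backs; the gripper's body (76 mm by 85 mm) begins 54 mm behind the grasp point. The pads swing forward as they close: fully open they stand 13 mm farther back than shut.
Start: joints at [-1.421, 0.181, 1.607, -0, 1.354, -0.206], TCP at [0.2, -0.539, 0.231] pointing down, gripper open.
Joint ranges: [-2.99, 2.99], [-0.89, 2.07], [0.3, 2.58], [-1.14, 4.28], [0, 2.63], [-3.12, 3.12]. Speed limits (rad/s): [2.57, 2.57, 3.01, 3.14, 3.14, 3.14].

### API

Orientations are given as a unit quaternion [w, x, y, z].
In Python, from bench import ctrl gives the robot as it stands. The module is installed in compiled form; this text tells all that it offers.
- The arm moves only by the tool move_arm, never from a script. Its argument "plan" is one flat list of numbers, 6 for each row, row after row: the shift along the world's x, y, z in units of 50 mm (1.0 is 50 mm), then the turn, a rotation vector about the world's x, y, z in rad. A call has 1 to 10 rows; each row is the pose to reach, as a shift and turn from the pose commanded when the call began; what a row does not reach only later rows make up. A row lasts 1/8 s, in which the tool goes at most 62.5 mm and 10.7 degrees, less where a joint would pass 70% of its speed; a pose out of reach is approached as far as the arm can. A call with a gripper value outside its range is refused whole. "grip" is the finger opening in mm, from 0 to 85.4, set as the call begins (left out, the last holds). The fingers move at their own pace and stop on an object; the grip force is fixed at half the most. Time passes only in rows, so rows that repeat a pose let the fingers close. It gives the time, the measured TCP pose, the force, the opening and the grip force at its end, in the units of the state.
- ctrl.get_obs(): the state, without advancing time (a new reading comes with each control period).
- ctrl.camera(name): name is "side" or "top"; returns a dict with "pixels" (400x640x3 uint8, red, green, blue), "fx", "fy", "cx", "cy" (pixels), "origin" and "attitude" of the camera in the world. Camera axes: x right, y down, z forward; pixel columns grow to the right and rows downward; lengths in m; the calibration is good to about 2 mm. A picture is of the moment at which its call begins. There is no depth.
- ctrl.hand_in(): hands the job in; it is judged then, once.
The state is a dict: "time_s": time; "q": joint angles; "dq": joint speeds; "joint_efforts": joint torques, N m; "eef_pos": TCP position; "eef_rot": TCP orientation; "wrist_force": force on the tool from outside, world axes, zero at the start; "torque": the same for the moment, N m; "opening": opening from 0.0 (shut) to 1.0 (fully open); "grasp_force": force on a finger pad.
Only numpy, scipy, OpenCV 4.12 (cv2) and the standard library are available. Lean on these libraries where they do the work, as an engineer would, in place of code of your own. Each camera call takes 0.05 s, during which the arm holds its last target. There are 200 camera calls.

### The job

Pick up the orange chute with the three cells in it, hold it over the opening in the white tray and tip it so that all three cells slide down through the opening, without touching the cells with the fingers. Then slide the loaded tray fully home into the charger's slot, and leave the empty chute lying flat on its floor, open side up, back on the blue mat. Do not disturb the multimeter.

Things in the scene. Friction and masses are not known exactly. Their poses are not given: they have to be found in the camera images.
- chute: Orange U-shaped chute, smooth, open on top: 180 mm long (x), 27 wide (y), 30 high, 130 g; floor 3 mm, walls 2.5 mm thick. Open spout at -x, closed at +x, where three cells lie in line. Flat on the blue mat. Origin: centre of underside. Pinch across the walls from above, 0 to 20 mm from the origin towards +x (balance point). Cells start to slide at 13 to 20 degrees of tilt, run freely above 30.
- chute_spout (a point): Middle of the chute floor at its open spout end, 90 mm from the origin towards -x, 3 mm above the underside.
- cell0_center (a point): Green-sleeved lithium cell, a cylinder 18 mm in diameter and 36 mm long, 20 g, lying along the chute. The point is its centre. The one nearest the spout.
- cell1_center (a point): Green-sleeved lithium cell, a cylinder 18 mm in diameter and 36 mm long, 20 g, lying along the chute. The point is its centre. The middle one.
- cell2_center (a point): Green-sleeved lithium cell, a cylinder 18 mm in diameter and 36 mm long, 20 g, lying along the chute. The point is its centre. The one at the closed end.
- tray: White loose covered tray, 110 mm long (x), 80 wide, 68 high, 0.3 kg, walls and top 4 mm, floor slopes down to -y so cells roll aside. In its top's middle one 52 x 52 mm opening, yellow border. A red upright grip fin, 12 mm thick (y), stands out of its -x end, 55 to 89 mm from the origin, 37 to 87 mm above the bench. +x points roughly to the slot. Origin: centre of underside.
- tray_mouth (a point): Centre of the tray's 52 x 52 mm opening, level with the tray's top (68 mm above its underside). Axes as the tray's.
- tray_grip (a point): Point to pinch the red fin from above, fingers closing along the tray's y: 77 mm from the tray's origin towards -x, 67 mm above the bench (20 mm below the fin's top).
- bay: Grey charger fixed to the bench, 170 mm deep (x), 160 wide: a low front part 81 mm high, behind it a tower 125 mm high with a red display. Slot in its front (-x) face, at bench level: 88 mm wide, 73 high, 105 deep to the stop; two flared rails, 30 mm high, reach 33 mm out, 112 mm apart at their ends. Origin: centre of footprint, front face 85 mm from it towards -x. The tray goes in along +x.
- bay_home (a point): Where the tray's origin is, on the bench, when the tray is fully home against the slot's stop: 35 mm from the charger's origin towards -x. The tray's -x face then stands 5 mm out of the front face, and the fin is outside. Axes as the charger's.
- mat: Blue bench mat fixed on the bench, 240 x 130 mm, 3 mm thick, long side along its x. Origin: centre of its underside.
- meter: Hand multimeter lying on the bench, green and black, 190 x 90 x 40 mm with a dial 10 mm higher. Origin: centre of its underside.
Not all that is in view belongs to the job. What is meant by the chute is not turquoise, and is the larger of those in its own colour.

How it is judged:
On the way, in this order (a step that is already met when the one before it is completed fails the run):
1. the chute is tipped over the tray's opening (angle between chute's own z axis and vertical above 0.2 rad and horizontal distance between chute_spout and tray_mouth below 0.09 m), for 0.05 s.
2. all three cells are in the tray (x of cell0_center in the frame of tray between -0.052 and 0.052 m and y of cell0_center in the frame of tray between -0.037 and 0.037 m and z of cell0_center in the frame of tray between 0 and 0.05 m and x of cell1_center in the frame of tray between -0.052 and 0.052 m and y of cell1_center in the frame of tray between -0.037 and 0.037 m and z of cell1_center in the frame of tray between 0 and 0.05 m and x of cell2_center in the frame of tray between -0.052 and 0.052 m and y of cell2_center in the frame of tray between -0.037 and 0.037 m and z of cell2_center in the frame of tray between 0 and 0.05 m), for 0.2 s.
3. the tray is fully home in the charger (distance between tray and bay_home below 0.009 m and angle between the x axis of tray and the x axis of bay, either way round below 0.1 rad and angle between tray's own z axis and vertical below 0.08 rad), for 0.2 s.
At the end, for the whole second after the job is handed in: Three cells inside the tray (centres under 50 mm above its underside); tray level, its origin within 9 mm of home, square within 0.1 rad; chute flat (0.1 rad), open side up, on the mat, origin within 90 mm (along) and 60 mm (across) of its centre; both at rest (all of step 2 and all of step 3 and x of chute in the frame of mat between -0.09 and 0.09 m and y of chute in the frame of mat between -0.06 and 0.06 m and z of chute in the frame of mat below 0.01 m and angle between chute's own z axis and vertical below 0.1 rad and linear speed of each of chute, tray below 0.02 m/s); the robot touches nothing.
It fails at once if the multimeter is moved by more than 30 mm (distance of meter from where it was at the start of the episode above 0.03 m).
It fails at once if the fingers press on a cell with more than 1 N (contact force between the fingers and cell0 above 1 N or contact force between the fingers and cell1 above 1 N or contact force between the fingers and cell2 above 1 N).
It also fails if it takes over 69 s, if anything falls off the work surface, if the arm or the gripper's body presses on something with over 40 N, if the wrist force passes 120 N, or if a joint passes its speed limit or range.

## Working session

There is one attempt and no reset: what is moved stays moved. The work goes in short steps, Python scripts to look and compute and a tool call to move; the robot and the scene stay as the last step left them, time stands still between calls to the robot, and variables do not carry over. Pictures are saved under pics/ and viewed, at most 10 in all, crops included, and the job is handed in when it is done.

Besides the shell and the picture viewer there is one more tool, called after ">>>" in YAML: its name, and indented under it one key for each argument. move_arm: Moves the arm, as the interface text tells. Its arguments: {"type":"object","properties":{"plan":{"type":"array"},"grip":{"type":"number"}},"required":["plan"]}

```bash
mkdir -p pics; cat > h.py <<'E'
import numpy as np, cv2
from bench import ctrl
from scipy.spatial.transform import Rotation as R
def att(c):
    a=np.array(c["attitude"],float)
    return a if a.shape==(3,3) else R.from_quat(a[[1,2,3,0]]).as_matrix()
def cast(c,uv,z):
    uv=np.atleast_2d(uv).astype(float)
    d=np.c_[(uv[:,0]-c["cx"])/c["fx"],(uv[:,1]-c["cy"])/c["fy"],np.ones(len(uv))]@att(c).T
    o=np.array(c["origin"]); return o+d*((z-o[2])/d[:,2])[:,None]
def proj(c,p):
    q=(np.atleast_2d(p)-np.array(c["origin"]))@att(c)
    return np.c_[q[:,0]/q[:,2]*c["fx"]+c["cx"],q[:,1]/q[:,2]*c["fy"]+c["cy"]]
def cam(n,name=None):
    c=ctrl.camera(n)
    if name: cv2.imwrite(f"pics/{name}.png",c["pixels"][:,:,::-1])
    return c
E
python3 - <<'E'
from h import *
import pickle
d={}
for n in("top","side"):
    c=cam(n,n+"0"); d[n]=c; print(n,c["fx"],c["cx"],c["cy"],c["origin"],c["attitude"])
pickle.dump(d,open("c0.pkl","wb"))
print(ctrl.get_obs())
E
```

```text
top 462.1821073022983 317.08192919330116 197.84986469030375 [ 0.37288064 -0.0138882   1.08157362] [ 0.06704585 -0.66102435  0.7433481  -0.07736445]
side 482.25759121505394 322.747024008268 196.7700543877991 [0.2763739  0.9043335  0.83926776] [ 0.07168931 -0.14560063  0.88856428 -0.4290858 ]
{'time_s': 0.1, 'q': array([-1.42129394e+00,  1.81432924e-01,  1.60787864e+00,  5.42927694e-06,
        1.35377785e+00, -2.06294862e-01]), 'dq': array([-0.00023415, -0.00164412, -0.00363979,  0.00034682,  0.00112905,
        0.00112887]), 'joint_efforts': array([ 1.63482446e-04, -4.45874798e+01, -3.52239811e+01, -2.28423983e-04,
        4.21296587e-03, -3.39642341e-06]), 'eef_pos': array([ 0.20024328, -0.53850317,  0.23050744]), 'eef_rot': array([-7.48000287e-04,  9.84217557e-01,  1.76961129e-01,  2.38976982e-05]), 'wrist_force': array([-0.81958146, -0.31747349, -0.3722591 ]), 'torque': array([0.02196892, 0.02716617, 0.01482797]), 'grasp_force': 0.0, 'opening': 0.9969709518280703}
```

View pics/top0.png

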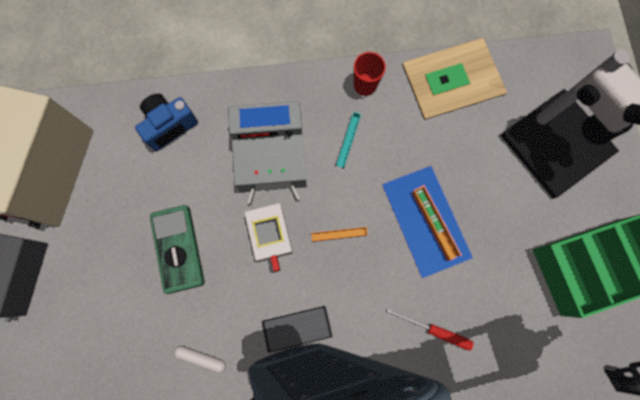

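View pics/side0.png

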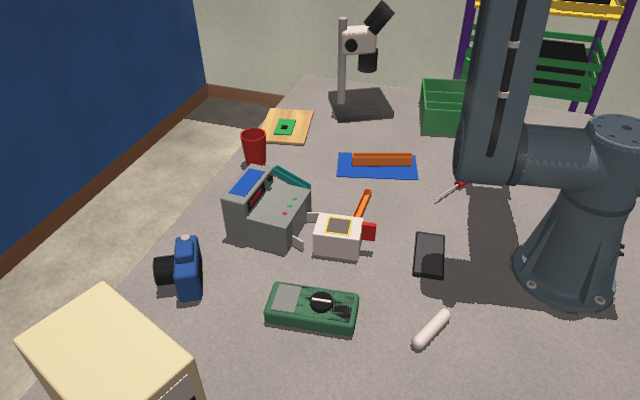

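The first two views show:
- **Orange candidates (top view):** a long trough on the blue mat at (437,222) with green cells, and a smaller loose bar at (338,235). The turquoise one at (348,140) is ruled out. The trough on the mat fits: it is larger, holds the cells and lies on the mat.
- **Other objects (top view):** tray at (268,232), fin at (275,264), charger at (268,150), meter at (177,250).

The crop will confirm the chute.

```bash
cat > m.py <<'E'
from h import *
def hsv(c): return cv2.cvtColor(c["pixels"],cv2.COLOR_RGB2HSV)
def big(m,roi=None):
    m=m.astype(np.uint8)*255
    if roi: 
        k=np.zeros_like(m); x0,y0,x1,y1=roi; k[y0:y1,x0:x1]=1; m=m*k
    cs,_=cv2.findContours(m,cv2.RETR_EXTERNAL,cv2.CHAIN_APPROX_NONE)
    return max(cs,key=cv2.contourArea)[:,0,:]
def rect(c,ct,z):
    p=cast(c,ct,z)[:,:2]; r=cv2.minAreaRect((p*1000).astype(np.float32))
    return cv2.boxPoints(r)/1000, np.array(r[0])/1000, r[1], r[2]
E
python3 - <<'E'
from m import *
import pickle
np.set_printoptions(precision=4,suppress=True)
c=pickle.load(open("c0.pkl","rb"))["top"]; H=hsv(c); h,s,v=[H[...,i].astype(int) for i in range(3)]
org=(h>3)&(h<24)&(s>130)&(v>80)
blue=(h>100)&(h<125)&(s>120)
white=(s<60)&(v>170); red=((h<6)|(h>172))&(s>140)&(v>70); yel=(h>20)&(h<36)&(s>110)&(v>120)
roi=(380,160,475,280)
mat=big(blue,roi); print("mat",rect(c,mat,.003))
k=np.zeros(h.shape,bool); k[160:280,380:475]=1
pts=np.argwhere(org&k)[:,::-1]
print("chute",rect(c,pts,.033))
tr=(240,195,300,285)
print("tray",rect(c,big(white,tr),.068))
k[:]=0;k[195:285,240:300]=1
print("yel",rect(c,np.argwhere(yel&k)[:,::-1],.068))
print("fin",rect(c,big(red,tr),.087))
im=c["pixels"][:,:,::-1]
a=cv2.resize(im[170:280,380:480],None,fx=4,fy=4,interpolation=cv2.INTER_CUBIC)
b=cv2.resize(im[95:285,225:315],None,fx=440/190,fy=440/190,interpolation=cv2.INTER_CUBIC)
cv2.imwrite("pics/crop.png",np.hstack([a,b]))
E
```

```text
mat (array([[ 0.3817, -0.2604],
       [ 0.4134, -0.3836],
       [ 0.6423, -0.3247],
       [ 0.6106, -0.2015]], dtype=float32), array([ 0.512 , -0.2926]), (236.34397888183594, 127.2230453491211), 14.44914722442627)
chute (array([[ 0.4133, -0.3177],
       [ 0.4232, -0.3469],
       [ 0.5874, -0.2912],
       [ 0.5776, -0.262 ]], dtype=float32), array([ 0.5004, -0.3045]), (173.4409637451172, 30.830196380615234), 18.701528549194336)
tray (array([[0.4606, 0.1088],
       [0.4714, 0.0287],
       [0.582 , 0.0436],
       [0.5713, 0.1237]], dtype=float32), array([0.5213, 0.0762]), (111.65520477294922, 80.77161407470703), 7.661891937255859)
yel (array([[0.4895, 0.0995],
       [0.4972, 0.0449],
       [0.5522, 0.0527],
       [0.5445, 0.1072]], dtype=float32), array([0.5209, 0.0761]), (55.54813766479492, 55.09804916381836), 8.004992485046387)
fin (array([[0.4311, 0.0701],
       [0.4329, 0.0578],
       [0.4636, 0.0623],
       [0.4618, 0.0746]], dtype=float32), array([0.4473, 0.0662]), (30.99982261657715, 12.376847267150879), 8.348952293395996)
```

View pics/crop.png

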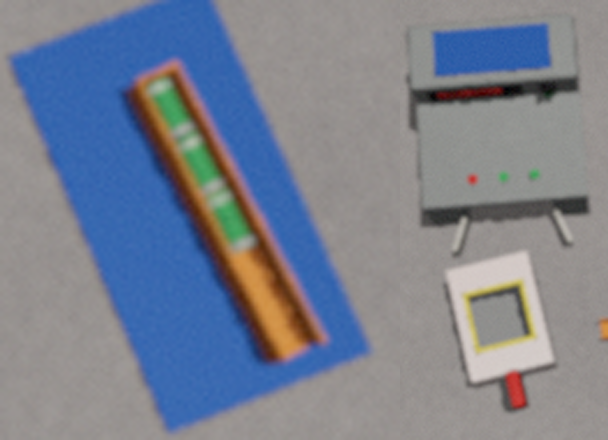

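The crop confirms it: the orange trough on the mat holds three green cells at its far (upper-left) end, with the open spout at the lower right. Tray and charger slot are in the right half of the crop.

```bash
python3 - <<'E'
from m import *
import pickle
np.set_printoptions(precision=4,suppress=True)
d=pickle.load(open("c0.pkl","rb"));c=d["top"]
f=lambda X,Y:(225+(X-400)/2.3158-.3,95+Y/2.3158-.3)
low=cast(c,[f(421,211),f(588,198),f(417,103),f(579,93)],.081); print("low front L,R,backL,R",low)
tow=cast(c,[f(408,27),f(576,17),f(579,78),f(412,88)],.125); print("tower",tow)
v=low[0]-low[1]; print("yaw low",np.arctan2(-v[0],v[1]),np.linalg.norm(v)); v=tow[0]-tow[1]; print(np.arctan2(-v[0],v[1]),np.linalg.norm(v))
rt=cast(c,[f(457,250),f(569,241)],.03);print("rail ends",rt, np.linalg.norm(rt[0]-rt[1]))
# top-plate mask of low part: grey lighter
g=cv2.cvtColor(c["pixels"],cv2.COLOR_RGB2GRAY)
for x in (245,255,270,285,297): print(x,g[172:200,x])
o=ctrl.get_obs(); q=o["eef_rot"];M=R.from_quat(q[[1,2,3,0]]).as_matrix();print("tool x yaw",np.arctan2(M[1,0],M[0,0]))
E
```

```text
low front L,R,backL,R [[ 0.628   0.1398  0.081 ]
 [ 0.6221 -0.0208  0.081 ]
 [ 0.7369  0.135   0.081 ]
 [ 0.7287 -0.0239  0.081 ]]
tower [[ 0.7976  0.1308  0.125 ]
 [ 0.7891 -0.029   0.125 ]
 [ 0.7278 -0.0251  0.125 ]
 [ 0.7362  0.1319  0.125 ]]
yaw low -0.03671844333906315 0.1607003206223369
-0.052760424526713624 0.1601069677134175
rail ends [[0.5968 0.1151 0.03  ]
 [0.5929 0.0028 0.03  ]] 0.11239912204539365
245 [145 144 142 146 147 144 145 143 143 142 143 132 104  66  51  53  47  45
  56  70 111 134 144 145 144 146 145 146]
255 [102 113 126 139 142 144 145 145 144 146 138 109  79  66  64  66  61  70
  86 104 123 131 140 143 147 146 145 146]
270 [131 136 140 144 147 145 145 148 146 137 111  82  79  78  80  79  82  97
 122 141 143 144 146 144 145 145 144 148]
285 [141 145 145 146 148 147 145 143 128 100  76  72  78  78  74  79 101 133
 143 149 147 146 148 147 148 147 147 146]
297 [145 147 147 146 146 148 142 128  93  66  51  54  53  54  49  86 123 143
 147 149 157 163 173 177 175 171 152 119]
tool x yaw 0.35579584952568716
```

>>> move_arm:
  plan: [1.2, 0.9, 0, 0, 0, 0, 2.2, 1.7, 0, 0, 0, 0, 3.2, 2.4, -0.4, 0, 0, 0, 4.2, 3.2, -0.8, 0, 0, -0.03, 5.2, 3.9, -1.6, 0, 0, -0.03, 6.2, 4.7, -2.4, 0, 0, -0.03, 6.2, 4.7, -3.0, 0, 0, -0.03, 6.2, 4.7, -3.4, 0, 0, -0.03, 6.2, 4.7, -3.4, 0, 0, -0.03]
  grip: 60

```text
time_s: 1.23
eef_pos: [0.509, -0.3021, 0.0587]
eef_rot: [-0.002, 0.987, 0.163, -0.002]
wrist_force: [-0.1, -0.6, 0.7]
opening: 0.7
grasp_force: 0.0
```

>>> move_arm:
  plan: [0, 0, -0.5, 0, 0, 0, 0, 0, -0.9, 0, 0, 0, 0, 0, -1.0, 0, 0, 0, 0, 0, -1.0, 0, 0, 0]

```text
time_s: 1.72
eef_pos: [0.5102, -0.3043, 0.0115]
eef_rot: [-0.0, 0.987, 0.162, -0.0]
wrist_force: [-0.1, -0.4, 0.7]
opening: 0.702
grasp_force: 0.0
```

>>> move_arm:
  plan: [0, 0, 0, 0, 0, 0, 0, 0, 0, 0, 0, 0, 0, 0, 0, 0, 0, 0, 0, 0, 0, 0, 0, 0, 0, 0, 0, 0, 0, 0]
  grip: 15

```text
time_s: 2.35
eef_pos: [0.511, -0.3046, 0.0124]
eef_rot: [0.001, 0.987, 0.162, 0.001]
wrist_force: [-0.4, 0.7, 5.1]
opening: 0.302
grasp_force: 60.2
```

```bash
python3 - <<'E'
from h import *
c=cam("top","g1"); d=cam("side","g2")
a=cv2.resize(c["pixels"][150:290,370:490,::-1],None,fx=3,fy=3); b=cv2.resize(d["pixels"][90:230,310:450,::-1],None,fx=3,fy=3)
cv2.imwrite("pics/g.png",np.hstack([a,b])); print(ctrl.get_obs())
E
```

```text
{'time_s': 2.45, 'q': array([-7.36871710e-01,  5.02573957e-01,  1.68171336e+00, -6.42675414e-05,
        9.55395782e-01,  5.08112203e-01]), 'dq': array([-0.00100325,  0.00126147, -0.00033905,  0.00096375, -0.00027422,
        0.00082032]), 'joint_efforts': array([ 1.04657211e-01, -4.85933340e+01, -2.50931740e+01,  3.30711168e-02,
       -2.08879136e-01, -6.26868132e-03]), 'eef_pos': array([ 0.51100233, -0.30462474,  0.01239606]), 'eef_rot': array([7.64095409e-04, 9.86756648e-01, 1.62204822e-01, 5.73100548e-04]), 'wrist_force': array([-0.14774174,  0.08177305,  5.35916884]), 'torque': array([ 0.1036018 ,  0.09093146, -0.0251496 ]), 'grasp_force': 60.16980528831482, 'opening': 0.30220030945681775}
```

View pics/g.png

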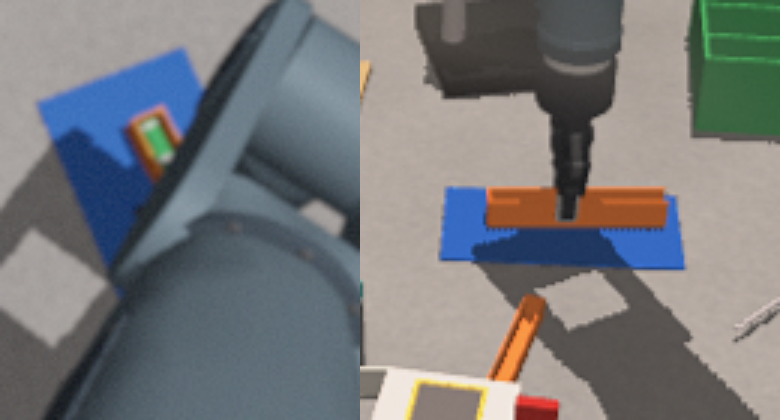

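Gripped across the walls, about 10 mm from the chute's origin towards +x, and the fingers are clear of the cells. Lifting it level.

>>> move_arm:
  plan: [0, 0, 0.3, 0, 0, 0, 0, 0, 0.8, 0, 0, 0, 0, 0, 1.4, 0, 0, 0, 0, 0.2, 2.0, 0, 0, 0, 0.1, 0.6, 2.5, 0, 0, 0, 0.2, 1.2, 2.8, 0, 0, -0.02, 0.4, 1.9, 2.8, 0, 0, -0.04, 0.6, 2.6, 2.8, 0, 0, -0.06, 0.8, 3.3, 2.8, 0, 0, -0.08, 1.0, 4.0, 2.8, 0, 0, -0.1]

```text
time_s: 3.7
eef_pos: [0.5602, -0.1026, 0.1517]
eef_rot: [-0.0, 0.994, 0.112, -0.0]
wrist_force: [0.8, 1.3, -1.6]
opening: 0.302
grasp_force: 59.3
```

>>> move_arm:
  plan: [0.2, 0.7, 0, 0, 0, -0.02, 0.4, 1.4, 0, 0, 0, -0.04, 0.6, 2.0, 0, 0, 0, -0.06, 0.8, 2.6, 0, 0, 0, -0.07, 1.0, 3.1, 0, 0, 0, -0.08, 1.2, 3.5, 0, 0, 0, -0.09, 1.4, 3.8, 0, 0, 0, -0.09, 1.5, 3.9, 0, 0, 0, -0.09, 1.5, 3.9, 0, 0, 0, -0.09]

```text
time_s: 4.82
eef_pos: [0.6354, 0.0908, 0.1512]
eef_rot: [0.0, 0.998, 0.068, -0.0]
wrist_force: [-0.1, -0.9, -1.1]
opening: 0.303
grasp_force: 59.3
```

```bash
python3 - <<'E'
from h import *
d=cam("side"); cam("top","t1")
b=cv2.resize(d["pixels"][100:280,200:420,::-1],None,fx=3,fy=3)
cv2.imwrite("pics/t2.png",b)
from m import *
H=hsv(d); h,s,v=[H[...,i].astype(int) for i in range(3)]
m=(h>3)&(h<18)&(s>150)&(v>80); ct=big(m,(200,100,420,280)); print(ct.min(0),ct.max(0))
p=np.array([.536,.078,.146]);print("expected spout px",proj(d,p))
E
```

```text
[255 178] [333 203]
expected spout px [[331.61690666 198.8978233 ]]
```

View pics/t2.png

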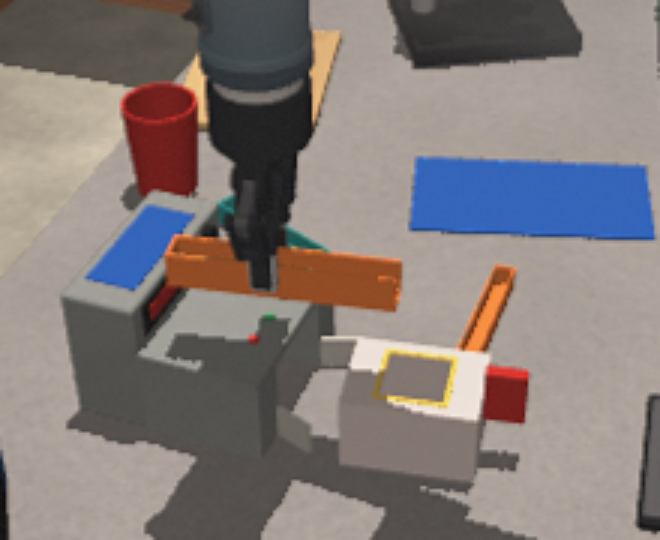

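The level chute's spout is at (333,200) in the side view, where I expected it, just above the charger side of the opening. Now tipping it about the spout.

>>> move_arm:
  plan: [-0.05, -0.01, -0.16, 0.023, -0.168, 0, -0.16, -0.02, -0.34, 0.046, -0.337, 0, -0.32, -0.04, -0.34, 0.07, -0.505, 0, -0.51, -0.07, -0.1, 0.093, -0.674, 0, -0.77, -0.11, 0.12, 0.116, -0.842, 0, -0.95, -0.13, 0.25, 0.131, -0.951, 0, -0.95, -0.13, 0.25, 0.131, -0.951, 0, -0.95, -0.13, 0.25, 0.131, -0.951, 0, -0.95, -0.13, 0.25, 0.131, -0.951, 0, -0.95, -0.13, 0.25, 0.131, -0.951, 0]

```text
time_s: 6.18
eef_pos: [0.5867, 0.0839, 0.163]
eef_rot: [-0.032, 0.885, 0.059, 0.46]
wrist_force: [-0.2, 1.1, -1.7]
opening: 0.306
grasp_force: 59.7
```

```bash
python3 - <<'E'
from h import *
d=cam("side"); c=cam("top")
b=cv2.resize(d["pixels"][100:280,200:420,::-1],(549,450)); a=cv2.resize(c["pixels"][150:300,210:290+3,::-1],(249,450))
cv2.imwrite("pics/p.png",np.hstack([b,a]))
E
```

```text
(no output)
```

View pics/p.png

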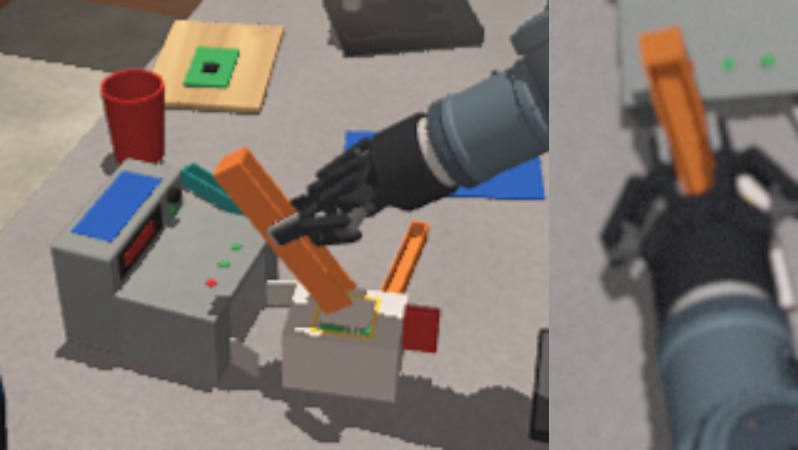

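The tilted chute looks empty. In the side half of the picture its spout is over the yellow opening at (345,300), and green sleeves show inside at (345,328). Raising it, then levelling.

>>> move_arm:
  plan: [0, 0, 0.3, 0, 0, 0, 0, 0, 0.8, 0, 0, 0, 0.1, 0, 1.2, -0.02, 0.16, 0, 0.3, 0.04, 1.2, -0.045, 0.33, 0, 0.5, 0.07, 1.2, -0.07, 0.5, 0, 0.7, 0.1, 1.2, -0.09, 0.66, 0, 0.8, 0.0, 1.2, -0.113, 0.82, 0, 0.9, -0.4, 1.2, -0.131, 0.951, 0, 0.8, -1.0, 1.2, -0.131, 0.951, 0, 0.7, -1.6, 1.2, -0.131, 0.951, 0]

```text
time_s: 7.52
eef_pos: [0.6247, 0.002, 0.224]
eef_rot: [0.003, 0.998, 0.066, -0.002]
wrist_force: [1.2, 0.4, -0.8]
opening: 0.3
grasp_force: 59.7
```

```bash
python3 - <<'E'
from m import *
np.set_printoptions(precision=4,suppress=True)
d=cam("side"); c=cam("top")
b=cv2.resize(d["pixels"][150:270,290:420,::-1],(487,450)); a=cv2.resize(c["pixels"][170:290,225:309,::-1],(315,450))
cv2.imwrite("pics/q.png",np.hstack([b,a])); print(ctrl.get_obs()["eef_pos"],ctrl.get_obs()["eef_rot"])
H=hsv(c); h,s,v=[H[...,i].astype(int) for i in range(3)]
k=np.zeros(h.shape,bool);k[195:285,240:300]=1
yel=(h>20)&(h<36)&(s>110)&(v>120);red=((h<6)|(h>172))&(s>140)&(v>70)
print("yel",rect(c,np.argwhere(yel&k)[:,::-1],.068)[1:],"fin",rect(c,big(red,(240,195,300,285)),.087)[1:])
E
```

```text
[0.6238 0.0002 0.2236] [ 0.0031  0.9979  0.0647 -0.0011]Traceback (most recent call last):
  File "<stdin>", line 9, in <module>
  File "m.py", line 8, in big
    return max(cs,key=cv2.contourArea)[:,0,:]
           ~~~^^^^^^^^^^^^^^^^^^^^^^^^
ValueError: max() iterable argument is empty
```

View pics/q.png

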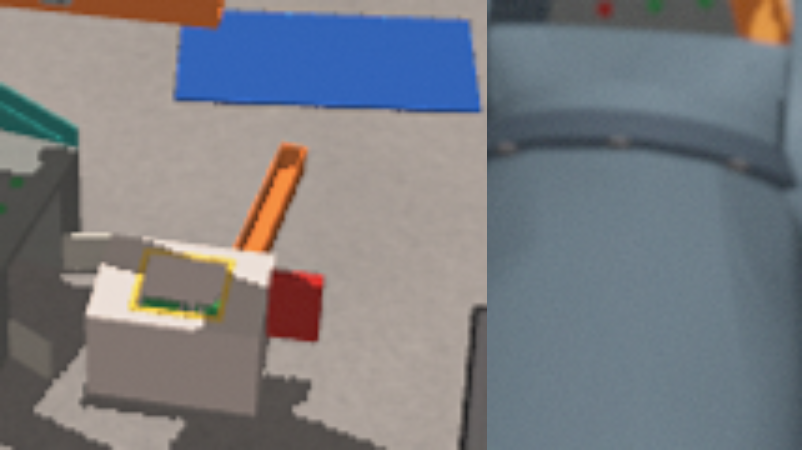

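The side view shows the tray level and where it was, green sleeves inside the opening at (185,307), and no cell outside. Taking the chute back to the mat.

>>> move_arm:
  plan: [-0.2, -0.8, 0, 0, 0, 0.03, -0.5, -1.7, 0, 0, 0, 0.06, -0.9, -2.7, 0, 0, 0, 0.1, -1.3, -3.7, -0.4, 0, 0, 0.13, -1.7, -4.7, -1.0, 0, 0, 0.17, -2.1, -5.5, -1.8, 0, 0, 0.196, -2.26, -6.0, -2.6, 0, 0, 0.196, -2.26, -6.1, -3.2, 0, 0, 0.196, -2.26, -6.1, -3.5, 0, 0, 0.196, -2.26, -6.1, -3.5, 0, 0, 0.196]

```text
time_s: 8.88
eef_pos: [0.5095, -0.2998, 0.0483]
eef_rot: [-0.0, 0.986, 0.165, -0.001]
wrist_force: [0.1, -0.2, -1.2]
opening: 0.303
grasp_force: 59.7
```

```bash
python3 - <<'E'
from m import *
np.set_printoptions(precision=4,suppress=True)
d=cam("side"); c=cam("top","top2")
cv2.imwrite("pics/side2.png",d["pixels"][:,:,::-1])
o=ctrl.get_obs();print(o["eef_pos"],o["eef_rot"])
H=hsv(d); h,s,v=[H[...,i].astype(int) for i in range(3)]
m=(h>3)&(h<18)&(s>150)&(v>80); ct=big(m,(320,80,430,185)); print(ct.min(0),ct.max(0))
b=cv2.resize(d["pixels"][90:210,310:430,::-1],(400,400)); a=cv2.resize(c["pixels"][190:290,220:320,::-1],(400,400))
cv2.imwrite("pics/r.png",np.hstack([b,a]))
H=hsv(c); h,s,v=[H[...,i].astype(int) for i in range(3)]
k=np.zeros(h.shape,bool);k[195:285,240:300]=1
yel=(h>20)&(h<36)&(s>110)&(v>120);red=((h<6)|(h>172))&(s>140)&(v>70)
print("yel",rect(c,np.argwhere(yel&k)[:,::-1],.068)[1:],"fin",rect(c,np.argwhere(red&k)[:,::-1],.087)[1:])
E
```

```text
[ 0.5108 -0.3006  0.0501] [0.001  0.9862 0.1654 0.0004]
[353 144] [413 156]
yel (array([0.5204, 0.076 ]), (55.17189407348633, 54.57838821411133), 7.483657360076904) fin (array([0.4474, 0.066 ]), (30.965667724609375, 12.200906753540039), 6.982140064239502)
```

View pics/r.png

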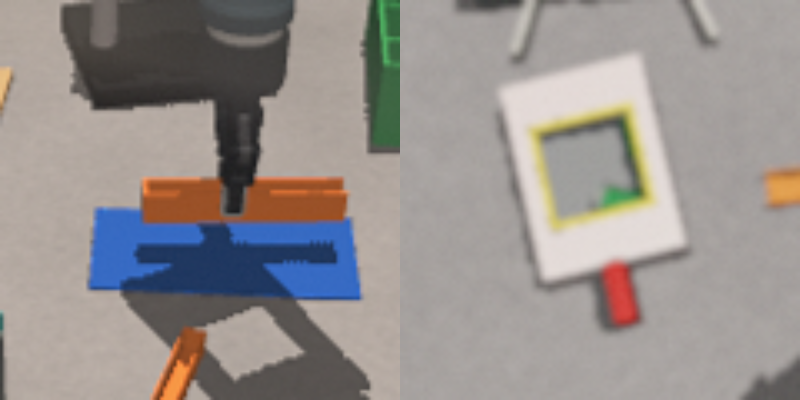

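The chute is level over the mat, and the tray has barely moved. Cells lie at the -y side inside the opening, around (620,190) in the crop. Setting the chute down.

>>> move_arm:
  plan: [0, 0, -0.4, 0, 0, 0, 0, 0, -0.65, 0, 0, 0, 0, 0, -0.74, 0, 0, 0, 0, 0, -0.74, 0, 0, 0, 0, 0, -0.74, 0, 0, 0]

```text
time_s: 9.6
eef_pos: [0.5097, -0.3002, 0.0124]
eef_rot: [-0.0, 0.986, 0.165, -0.0]
wrist_force: [-3.9, 3.4, 7.5]
opening: 0.3
grasp_force: 61.0
```

>>> move_arm:
  plan: [0, 0, 0, 0, 0, 0, 0, 0, 0, 0, 0, 0, 0, 0, 0, 0, 0, 0, 0, 0, 0, 0, 0, 0, 0, 0, 0.5, 0, 0, 0, 0, 0, 1.2, 0, 0, 0, 0, 0, 2.2, 0, 0, 0, 0, 0, 3.0, 0, 0, 0]
  grip: 60

```text
time_s: 10.6
eef_pos: [0.5101, -0.3007, 0.1638]
eef_rot: [0.001, 0.986, 0.165, 0.0]
wrist_force: [-0.1, -0.9, -0.5]
opening: 0.703
grasp_force: 0.0
```

>>> move_arm:
  plan: [-0.1, 0.8, 0, 0, 0, -0.03, -0.3, 2.0, 0, 0, 0, -0.06, -0.5, 3.2, 0, 0, 0, -0.1, -0.8, 4.4, 0, 0, 0, -0.13, -1.0, 5.6, 0, 0, 0, -0.16, -1.2, 6.6, 0, 0, 0, -0.2, -1.32, 7.2, 0, 0, 0, -0.2, -1.32, 7.33, -0.4, 0, 0, -0.2, -1.32, 7.33, -0.8, 0, 0, -0.2, -1.32, 7.33, -0.8, 0, 0, -0.2]

```text
time_s: 11.85
eef_pos: [0.4424, 0.0663, 0.1206]
eef_rot: [-0.0, 0.998, 0.066, -0.002]
wrist_force: [-0.1, -0.3, 0.7]
opening: 0.703
grasp_force: 0.0
```

```bash
python3 - <<'E'
from m import *
np.set_printoptions(precision=4,suppress=True)
o=ctrl.get_obs();print(o["eef_pos"],o["eef_rot"])
c=cam("top","top3");d=cam("side","side3")
H=hsv(c); h,s,v=[H[...,i].astype(int) for i in range(3)]
org=(h>3)&(h<24)&(s>130)&(v>80);k=np.zeros(h.shape,bool); k[160:280,380:475]=1
print("chute",rect(c,np.argwhere(org&k)[:,::-1],.033))
a=cv2.resize(c["pixels"][140:290,370:490,::-1],(400,500)); b=cv2.resize(d["pixels"][160:280,280:400,::-1],(400,500))
cv2.imwrite("pics/s.png",np.hstack([a,b]))
E
```

```text
[0.4424 0.0663 0.1206] [-0.0003  0.9978  0.066  -0.0016]
chute (array([[ 0.412 , -0.3142],
       [ 0.4217, -0.3423],
       [ 0.5864, -0.2855],
       [ 0.5767, -0.2574]], dtype=float32), array([ 0.4992, -0.2999]), (174.1815948486328, 29.73708724975586), 19.027820587158203)
```

View pics/s.png

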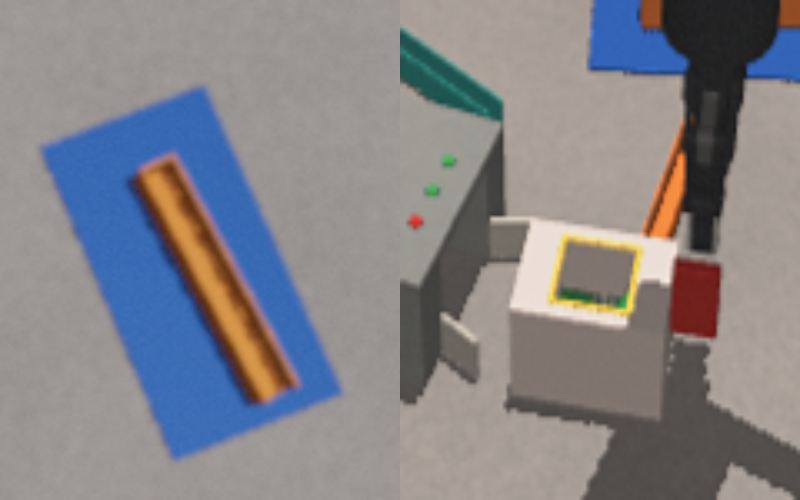

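The chute lies empty and flat on the mat, open side up, centred at (218,280) in the left crop. The fingers are right over the red fin at (700,265). Descending and gripping.

>>> move_arm:
  plan: [0, 0, -0.5, 0, 0, 0, 0, 0, -1.0, 0, 0, 0, 0, 0, -1.4, 0, 0, 0, 0, 0, -1.45, 0, 0, 0, 0, 0, -1.45, 0, 0, 0]

```text
time_s: 12.58
eef_pos: [0.4446, 0.0658, 0.0502]
eef_rot: [0.0, 0.998, 0.066, 0.001]
wrist_force: [0.3, 0.3, -0.2]
opening: 0.701
grasp_force: 0.0
```

>>> move_arm:
  plan: [0, 0, 0, 0, 0, 0, 0, 0, 0, 0, 0, 0, 0, 0, 0, 0, 0, 0, 0, 0, 0, 0, 0, 0, 0, 0, 0, 0, 0, 0, 0, 0, 0, 0, 0, 0]
  grip: 3

```text
time_s: 13.32
eef_pos: [0.4443, 0.0661, 0.0499]
eef_rot: [0.0, 0.998, 0.066, 0.0]
wrist_force: [-0.6, 0.9, 6.3]
opening: 0.132
grasp_force: 58.8
```

>>> move_arm:
  plan: [0.09, 0.01, 0, 0, 0, -0.06, 0.18, 0.01, 0, 0, 0, -0.12, 0.27, 0.02, 0, 0, 0, -0.18, 0.27, 0.02, 0, 0, 0, -0.18, 0.5, 0.01, 0, 0, 0, -0.18, 0.8, 0, 0, 0, 0, -0.18, 1.1, -0.02, 0, 0, 0, -0.18, 1.1, -0.02, 0, 0, 0, -0.18]

```text
time_s: 14.32
eef_pos: [0.5003, 0.0647, 0.0499]
eef_rot: [0.0, 1.0, -0.024, 0.001]
wrist_force: [1.9, 0.3, 2.5]
opening: 0.133
grasp_force: 59.4
```

```bash
python3 - <<'E'
from h import *
d=cam("side"); c=cam("top")
b=cv2.resize(d["pixels"][150:280,220:390,::-1],(523,400)); a=cv2.resize(c["pixels"][130:270,220:310,::-1],(257,400))
cv2.imwrite("pics/u.png",np.hstack([b,a])); print(ctrl.get_obs()["wrist_force"])
E
```

```text
[ 3.5551812  -1.46659602  3.32132842]
```

View pics/u.png

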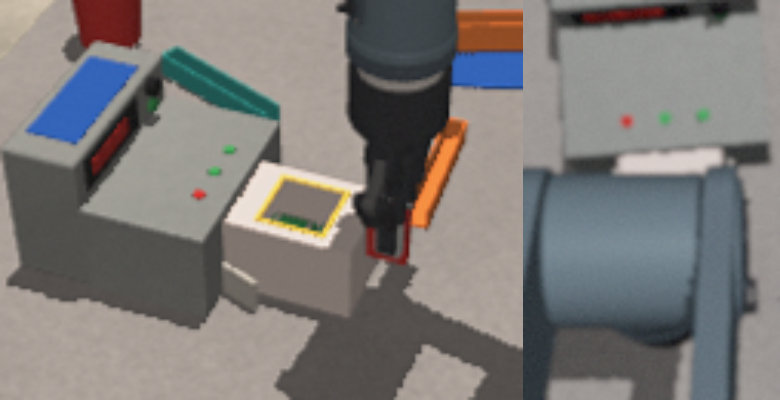

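The tray stands square and centred at the slot mouth: its white top spans 614–724 in the right crop, and the charger front 563–770. Pushing on.

>>> move_arm:
  plan: [0.3, -0.01, 0, 0, 0, 0, 0.6, -0.03, 0, 0, 0, 0, 0.9, -0.04, 0, 0, 0, 0, 1.2, -0.06, 0, 0, 0, 0, 1.5, -0.07, 0, 0, 0, 0, 1.7, -0.08, 0, 0, 0, 0, 1.7, -0.08, 0, 0, 0, 0]

```text
time_s: 15.3
eef_pos: [0.5841, 0.061, 0.0498]
eef_rot: [-0.0, 1.0, -0.024, 0.0]
wrist_force: [-0.1, 0.1, 5.5]
opening: 0.135
grasp_force: 59.9
```

>>> move_arm:
  plan: [0.1, 0, 0, 0, 0, 0, 0.18, -0.01, 0, 0, 0, 0, 0.24, -0.01, 0, 0, 0, 0, 0.24, -0.01, 0, 0, 0, 0]

```text
time_s: 15.8
eef_pos: [0.5946, 0.0607, 0.0498]
eef_rot: [-0.0, 1.0, -0.024, -0.001]
wrist_force: [-5.4, 0.4, 11.1]
opening: 0.133
grasp_force: 60.5
```

>>> move_arm:
  plan: [0.04, 0, 0, 0, 0, 0, 0.08, 0, 0, 0, 0, 0, 0.08, 0, 0, 0, 0, 0]

```text
time_s: 16.18
eef_pos: [0.5984, 0.0607, 0.0498]
eef_rot: [-0.0, 1.0, -0.024, -0.001]
wrist_force: [-6.4, 0.9, 11.8]
opening: 0.134
grasp_force: 60.4
```

>>> move_arm:
  plan: [0.04, 0, 0, 0, 0, 0, 0.08, 0, 0, 0, 0, 0, 0.12, 0, 0, 0, 0, 0, 0.12, 0, 0, 0, 0, 0]

```text
time_s: 16.68
eef_pos: [0.6006, 0.0607, 0.0497]
eef_rot: [0.0, 1.0, -0.024, -0.006]
wrist_force: [-22.3, -2.2, 23.2]
opening: 0.13
grasp_force: 62.4
```

The force has risen to 22 N, so the tray is at the stop. Relaxing and releasing.

>>> move_arm:
  plan: [-0.06, 0, 0, 0, 0, 0, -0.06, 0, 0, 0, 0, 0]

```text
time_s: 16.92
eef_pos: [0.6007, 0.0607, 0.0497]
eef_rot: [-0.0, 1.0, -0.024, -0.002]
wrist_force: [-7.2, -0.4, 12.2]
opening: 0.133
grasp_force: 60.7
```

>>> move_arm:
  plan: [0, 0, 0, 0, 0, 0, 0, 0, 0, 0, 0, 0, 0, 0, 0, 0, 0, 0, 0, 0, 0, 0, 0, 0, 0, 0, 0.6, 0, 0, 0, 0, 0, 1.5, 0, 0, 0, -0.6, 0, 2.5, 0, 0, 0, -1.6, -1, 3, 0, 0, 0, -2.6, -2, 3, 0, 0, 0, -3.6, -3, 3, 0, 0, 0]
  grip: 55

```text
time_s: 18.18
eef_pos: [0.4418, -0.0705, 0.1997]
eef_rot: [0.001, 1.0, -0.024, 0.001]
wrist_force: [0.3, -1.9, 0.7]
opening: 0.644
grasp_force: 0.0
```

>>> move_arm:
  plan: [-1, -1, 0, 0, 0, 0, -1.5, -2, 0, 0, 0, 0, -2, -3, 0, 0, 0, 0, -2, -3.5, 0, 0, 0, 0, -2, -3.5, 0, 0, 0, 0]

```text
time_s: 18.8
eef_pos: [0.3424, -0.2461, 0.1992]
eef_rot: [0.0, 1.0, -0.026, 0.0]
wrist_force: [0.2, 0.5, -0.5]
opening: 0.643
grasp_force: 0.0
```

```bash
python3 - <<'E'
from m import *
np.set_printoptions(precision=4,suppress=True)
d=cam("side"); c=cam("top")
b=cv2.resize(d["pixels"][130:280,200:350,::-1],(400,400)); a=cv2.resize(c["pixels"][90:290,210:410,::-1],(400,400))
cv2.imwrite("pics/z.png",np.hstack([b,a]));o=ctrl.get_obs(); print(o["time_s"],o["wrist_force"])
H=hsv(c); h,s,v=[H[...,i].astype(int) for i in range(3)]
k=np.zeros(h.shape,bool);k[180:230,240:300]=1
red=((h<6)|(h>172))&(s>140)&(v>70); print("fin",rect(c,np.argwhere(red&k)[:,::-1],.087)[1:])
wh=(s<60)&(v>165); print("white",rect(c,np.argwhere(wh&k)[:,::-1],.068))
E
```

```text
18.9 [ 0.105   0.4195 -0.3239]
fin (array([0.6019, 0.0587]), (13.236675262451172, 38.486724853515625), 84.51358032226562)
white (array([[ 0.5863, -0.0013],
       [ 0.6269, -0.0028],
       [ 0.6312,  0.114 ],
       [ 0.5906,  0.1155]], dtype=float32), array([0.6088, 0.0564]), (116.82521057128906, 40.570926666259766), 87.88906860351562)
```

View pics/z.png

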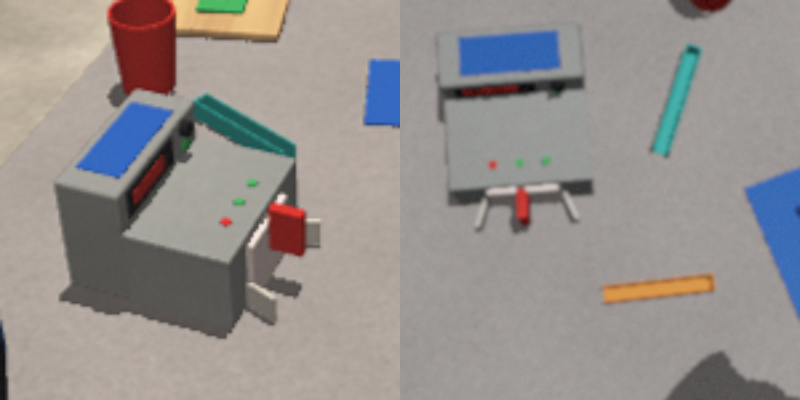

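The tray is home, with only a thin white strip and the fin sticking out, and it stands square. The robot is clear of everything, so I'm handing in.

```bash
python3 -c "
from bench import ctrl
print(ctrl.hand_in())"
```

```text
the job is handed in; nothing more can be done
None
```

I handed the job in at about 19 s of the 69 s allowed; the hand-in gave no verdict. The cells were poured into the tray, the tray was pushed to the charger's stop, and the empty chute lies flat and open side up on the mat. Green sleeves showed inside the tray and no cell was seen elsewhere, but I couldn't count all three, and I viewed 11 pictures, one over the limit of 10.

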